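# Record weight from behind the bottle and the cartridge box

## Task

In the wooden tray the aluminium record weight is hemmed in by the white bottle, the black cartridge box and the tray's backstop: first stand the bottle and the box upright on the cork mat. Then, with both still on the mat, take the weight and lower it gently over the turntable's spindle until it sits flat on the record, and finally put the bottle and the box back upright in the tray, each where it stood at the start (to about a centimetre). Leave the small steel counterweight in the tray and the little jar on the mat where they are.

Things in the scene. Friction and masses are not known exactly. Their poses are not given: they have to be found in the camera images.
- weight: record weight: aluminium puck, dark disc on top, 56 mm across, 40 mm high, about 0.35 kg, upright; in its underside a central blind bore, 22 mm wide and deep. Origin: centre of its underside, z up. It stands on the tray floor 6 mm from the backstop and 9 mm from bottle and box, so fingers do not fit until those are gone; then grip it with fingers on its tray +y and -y sides.
- bottle: white plastic bottle, closed, about 0.12 kg, upright: body 48 mm across up to 62 mm, then a shoulder to a grey cap 24 mm across that ends at 85 mm. Origin: centre of its underside, z up. At the start on the tray floor, on the tray's +y or -y side of the weight (it varies); free room on its tray -x and +x sides.
- case: cartridge box: black plastic block with a grey seam and a small metal plate on top, 46 x 46 mm, 52 mm high, about 0.1 kg. Origin: centre of its underside, z up, x and y square to its sides. At the start on the tray floor, on the other side of the weight, square to the tray within 0.1 rad; free room on its tray -x and +x sides.
- tray: fixed wooden tray, 160 mm (x) by 230 mm (y). Origin: centre of its underside, on the table; floor 8 mm and 6 mm wide rim 14 mm above it. A dark backstop (64 mm in y, 14 mm thick, top 45 mm above the origin) is centred at x = +61 mm, y = 0. The weight starts at about x = +20 mm, y = 0, bottle and box at about x = +10 mm, y = +60 and -60 mm.
- mat: fixed cork mat, 150 mm (x) by 220 mm (y), 4 mm thick: the side area. Origin: centre of its underside, on the table. The little jar stands near its middle, so there is room for one thing at about y = +75 mm and one at about y = -75 mm. A thing is on the mat when the centre of its base is.
- spindle (a point): turntable spindle: point on its axis level with the record's upper face, 64 mm above the table, z up. The steel spindle, 7 mm thick, rises 14 mm above it. The platter (300 mm across, blue record on it) does not turn. The parked tonearm, up to 125 mm above the table, is at least 180 mm away, beyond the platter as seen from the robot.
- counterweight: small steel cylinder, 30 mm in diameter, 22 mm high, loose on the tray floor near the middle of its front (-x) side. Leave it alone. Origin: centre of its underside.
- jar: little amber jar with a dark lid, 33 mm in diameter, 32 mm high, loose near the middle of the mat. Leave it alone. Origin: centre of its underside.

How it is judged (in metres and radians):
On the way, in this order (a step that is already met when the one before it is completed fails the run):
1. the bottle and the box both stand released on the mat, the weight still in its place in the tray (x of bottle in the frame of mat between -0.075 and 0.075 m and y of bottle in the frame of mat between -0.11 and 0.11 m and z of each of bottle, case in the frame of mat below 0.01 m and linear speed of each of bottle, case below 0.03 m/s and contact force between the fingers and bottle below 0.3 N and angle between each of bottle, case's own z axis and vertical below 0.12 rad and x of case in the frame of mat between -0.075 and 0.075 m and y of case in the frame of mat between -0.11 and 0.11 m and contact force between the fingers and case below 0.3 N and distance of weight from where it was at the start of the episode below 0.02 m), for 0.2 s.
2. the weight sits over the spindle flat on the record, released, the bottle and the box still standing on the mat (horizontal distance between weight and spindle below 0.01 m and z of weight in the frame of spindle below 0.004 m and linear speed of each of weight, bottle, case below 0.03 m/s and contact force between the fingers and weight below 0.3 N and angle between each of weight, bottle, case's own z axis and vertical below 0.12 rad and x of bottle in the frame of mat between -0.075 and 0.075 m and y of bottle in the frame of mat between -0.11 and 0.11 m and z of each of bottle, case in the frame of mat below 0.01 m and contact force between the fingers and bottle below 0.3 N and x of case in the frame of mat between -0.075 and 0.075 m and y of case in the frame of mat between -0.11 and 0.11 m and contact force between the fingers and case below 0.3 N), for 0.2 s.
At the end, for the whole second after the job is handed in: The weight sits over the spindle (centred to 10 mm, underside within 4 mm of the record, upright); the bottle and the box each stand upright in the tray within 14 mm of where they stood at the start; all three are released and at rest (horizontal distance between weight and spindle below 0.01 m and z of weight in the frame of spindle below 0.004 m and linear speed of each of weight, bottle, case below 0.03 m/s and contact force between the fingers and weight below 0.3 N and angle between each of weight, bottle, case's own z axis and vertical below 0.12 rad and distance of each of bottle, case from where it was at the start of the episode below 0.014 m and contact force between the fingers and bottle below 0.3 N and contact force between the fingers and case below 0.3 N); the robot touches nothing.
It fails at once if the counterweight is pushed more than 20 mm from its place (distance of counterweight from where it was at the start of the episode above 0.02 m).
It fails at once if the jar is pushed more than 20 mm from its place (distance of jar from where it was at the start of the episode above 0.02 m).
It fails at once if the weight is dropped onto the record (falls faster than 0.6 m/s close above it) (horizontal distance between weight and spindle below 0.1 m and z of weight in the frame of spindle below 0.04 m and linear speed of weight above 0.6 m/s).
It also fails if it takes over 115 s, if anything falls off the work surface, if the arm or the gripper's body presses on something with over 40 N, if the wrist force passes 120 N, or if a joint passes its speed limit or range.

## Robot

A 6-joint arm with a two-finger parallel gripper is mounted at the origin on the work surface. World frame = base frame: x ahead of the robot, y to its left, z up, the work surface at z = 0. Lengths are in mm, angles in rad, forces in N, time in s.
With the tool pointing down it reaches from about 350 to 875 mm from the base axis. Payload 4.2 kg.
Tool frame: the origin (TCP) lies midway between the tips of the shut fingers; the grasp point (between the pads) lies 19 mm behind it; y points along the fingers, x is the direction in which the jaws open and shut, and the axes are right-handed (so a half turn about y gives the same grasp; the last joint's range is limited). The gripper opens to 85 mm and grips with 20 to 120 N. Pads are 22 mm wide; open, the fingers measure 114 mm over their backs; the gripper's body (76 mm by 85 mm) begins 54 mm behind the grasp point. The pads swing forward as they close: fully open they stand 13 mm farther back than shut.
Start: joints at [1.44, 0.385, 0.008, 0, -1.194, -0.259], TCP at [237.469, 578.107, 231.312] pointing down, gripper open.
Joint ranges: [-3.14, 3.14], [-1.21, 2.06], [-1.07, 1.41], [-3.16, 2.05], [-2.99, -0.16], [-3.1, 3.1]. Speed limits (rad/s): [2.79, 2.79, 3.14, 3.14, 3.14, 3.14].

## Interface

Orientations are given as a unit quaternion [x, y, z, w].
In Python, from bench import read_state, get_image, job_done gives the robot as it stands.
- The arm moves only by the tool play_rows, never from a script. Its argument "series" is a list of rows, each a list of 7 numbers: the shift along the tool's x, y, z in m, then the turn, a rotation vector about the tool's x, y, z in rad, then the finger opening in m, from 0 to 0.0854. In form: [[x, y, z, wx, wy, wz, claw], ...]. A call has 1 to 10 rows; each row shifts and turns the pose as measured when the row begins, along the tool's axes as they then stand; what a row does not reach is not made up. A row lasts 1/10 s, in which the tool goes at most 50 mm and 8.59 degrees, less where a joint would pass 70% of its speed; a pose out of reach is approached as far as the arm can. A call with a gripper value outside its range is refused whole. The fingers move at their own pace and stop on an object; the grip force is fixed at half the most. Time passes only in rows, so rows that do not move let the fingers close. It gives the time, the measured TCP pose, the force and the opening at its end, in the units of the state.
- read_state(): the state, without advancing time (a new reading comes with each control period).
- get_image(name): name is "scene" or "top"; returns a dict with "color" (480x640x3 uint8, red, green, blue), "intrinsics" (3x3 intrinsics, pixels), "D" ([k1, k2, p1, p2, k3] as OpenCV has them; the pictures are not rectified), "origin" and "orientation" of the camera in the world. Camera axes: x right, y down, z forward; pixel columns grow to the right and rows downward; lengths in mm; the calibration is good to about 2 mm. A picture is of the moment at which its call begins. There is no depth.
- job_done(): hands the job in, once; it reports no verdict.
The state is a dict: "clock": time; "joints": joint angles; "joint_vel": joint speeds; "joint_efforts": joint torques, N m; "position": TCP position; "ee_rot": TCP orientation; "contact_force": force on the tool from outside, world axes, zero at the start; "wrist_torque": the same for the moment, N m; "gripper_width": finger opening in mm.
Only numpy, scipy, OpenCV 4.12 (cv2) and the standard library are available. Lean on these libraries where they do the work, as an engineer would, in place of code of your own. Each camera call takes 0.05 s, during which the arm holds its last target. There are 200 camera calls.

## Working session

There is one attempt and no reset: what is moved stays moved. The work goes in short steps, Python scripts to look and compute and a tool call to move; the robot and the scene stay as the last step left them, time stands still between calls to the robot, and variables do not carry over. Pictures are saved under pics/ and viewed, about 12 in all and at most 16, crops included, and the job is handed in when it is done.

Besides the shell and the picture viewer there is one more tool, called after "Request:" in YAML: its name, and indented under it one key for each argument. play_rows: Moves the arm, as the interface text tells. Its arguments: {"type":"object","properties":{"series":{"type":"array","items":{"type":"array","items":{"type":"number"}}}},"required":["series"]}

```bash
mkdir -p pics
python3 - <<'E'
from bench import *
import cv2,numpy as np
print(read_state())
for n in("scene","top"):
    d=get_image(n); cv2.imwrite(f"pics/{n}0.png",d["color"][:,:,::-1])
    np.savez(f"pics/{n}0.npz",**d)
    print(n,d["intrinsics"],d["D"],d["origin"],d["orientation"])
E
```

```text
{'clock': 0.0, 'joints': array([ 1.43959675e+00,  3.85534716e-01,  6.61334151e-03, -4.93739783e-04,
       -1.19400645e+00, -2.58616449e-01]), 'joint_vel': array([ 0.00068133,  0.00083625,  0.00087364,  0.00025835, -0.00043061,
       -0.00115909]), 'joint_efforts': array([ 1.73116982e-04, -3.92287517e+01,  1.88400292e+01,  4.18625146e+00,
       -4.70544372e-03, -2.84542480e-06]), 'position': array([237.26256268, 577.57315811, 230.23066878]), 'ee_rot': array([ 0.39426053, -0.58694787,  0.58786492, -0.3930212 ]), 'contact_force': array([ 0.4954682 ,  0.56915666, -0.54539959]), 'wrist_torque': array([ 0.03035553, -0.0057203 ,  0.03471461]), 'gripper_width': 85.32554118320701}
scene [[475.58612313   0.         312.9079076 ]
 [  0.         475.58612313 241.62625574]
 [  0.           0.           1.        ]] [-0.05827272  0.          0.          0.          0.        ] [921.81879447 217.59245181 847.35629537] [ 0.50075168  0.8212331  -0.23148589 -0.14573343]
top [[440.3163707    0.         323.63154164]
 [  0.         440.3163707  248.20539691]
 [  0.           0.           1.        ]] [-0.04301312  0.          0.          0.          0.        ] [ 438.27950776   18.76660518 1019.50181863] [-0.69977686  0.71423818 -0.01028807  0.00838588]
```

View pics/scene0.png

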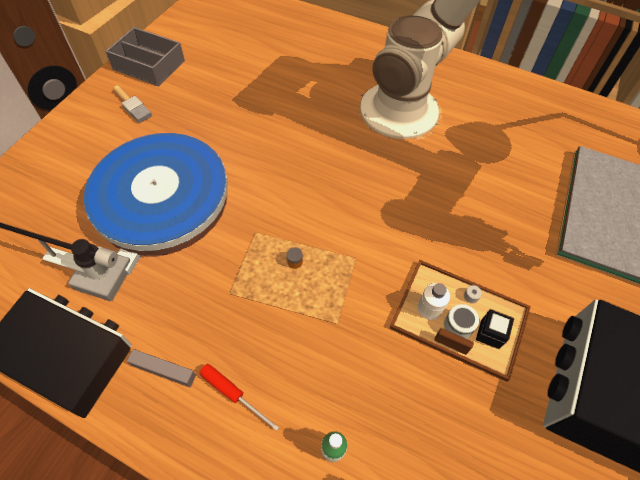

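View pics/top0.png

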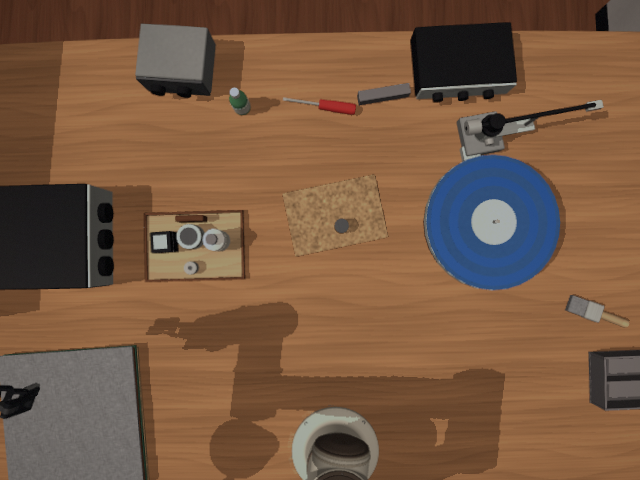

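The scene view shows the tray at about (460,318), the mat at (293,277) and the spindle at (155,183). The top view shows the tray at (195,245), the bottle at (214,240), the box at (162,242), the weight at (189,237), the mat at (335,215) and the spindle at (496,222). Next I'll enlarge these areas.

```bash
cat > h.py <<'E'
import numpy as np, cv2
from scipy.spatial.transform import Rotation as R
from scipy.optimize import least_squares
from bench import *
def load(f): return dict(np.load(f))
def proj(d,P):
    Rw=R.from_quat(d["orientation"]).as_matrix()
    p=(np.atleast_2d(P)-d["origin"])@Rw
    return cv2.projectPoints(p,np.zeros(3),np.zeros(3),d["intrinsics"],d["D"])[0][:,0]
def onz(d,uv,z):
    n=cv2.undistortPoints(np.array(uv,float).reshape(-1,1,2),d["intrinsics"],d["D"])[:,0]
    r=np.c_[n,np.ones(len(n))]@R.from_quat(d["orientation"]).as_matrix().T
    return d["origin"]+r*((z-d["origin"][2])/r[:,2:])
def tri(ds,uvs):
    return least_squares(lambda P:np.concatenate([proj(d,P)[0]-u for d,u in zip(ds,uvs)]),[500,100,30])
def crop(d,x,y,w,h,s):
    return cv2.resize(d["color"][y:y+h,x:x+w,::-1],None,fx=s,fy=s,interpolation=cv2.INTER_CUBIC)
E
python3 - <<'E'
from h import *
s,t=load("pics/scene0.npz"),load("pics/top0.npz")
print(R.from_quat(read_state()["ee_rot"]).as_matrix().round(3))
a=crop(s,385,255,150,125,5); b=crop(t,140,200,112,90,7)
cv2.imwrite("pics/a.png",a[:600,:800]); cv2.imwrite("pics/b.png",b[:600,:800])
c=np.vstack([np.hstack([crop(s,225,228,135,100,3)[:300,:400],crop(t,280,172,110,88,3.6)[:300,:396]]),
 np.hstack([crop(s,135,163,40,30,10)[:300,:400],crop(t,476,207,40,30,10)[:300,:396]])])
cv2.imwrite("pics/c.png",c)
E
```

```text
[[-0.38  -0.001  0.925]
 [-0.925 -0.002 -0.38 ]
 [ 0.002 -1.     0.   ]]
```

View pics/a.png

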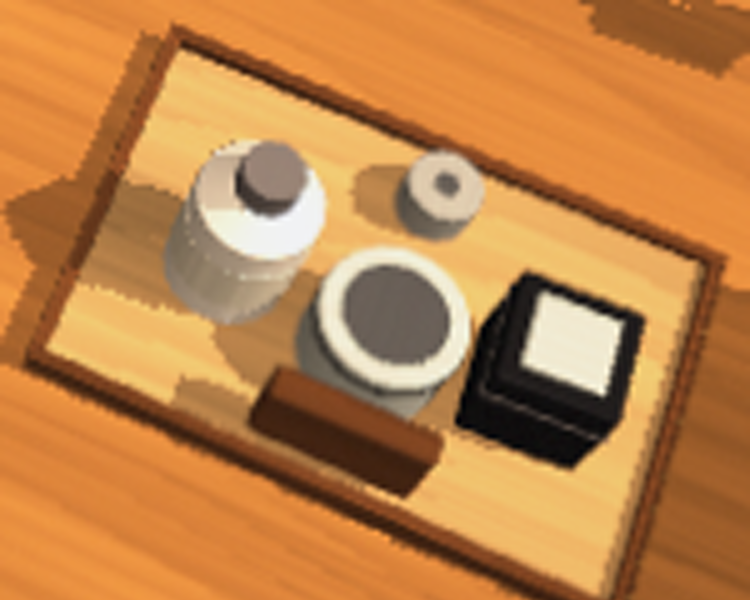

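View pics/b.png

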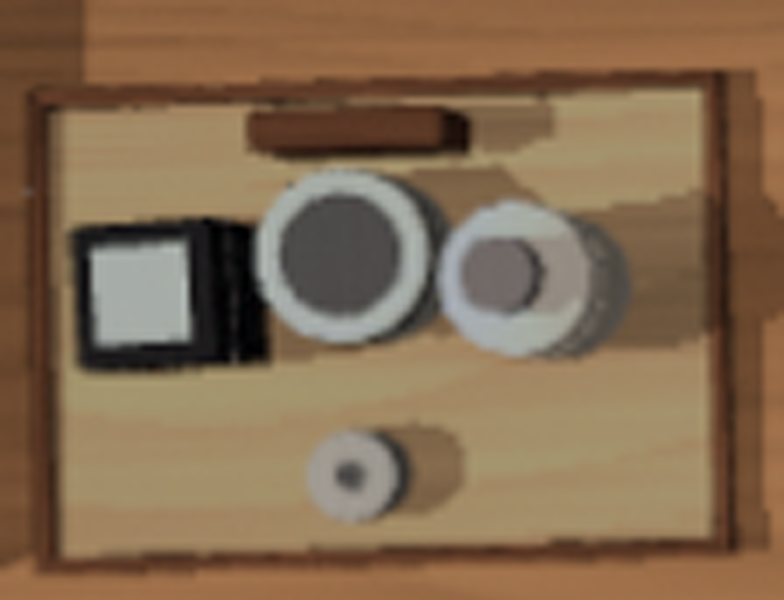

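View pics/c.png

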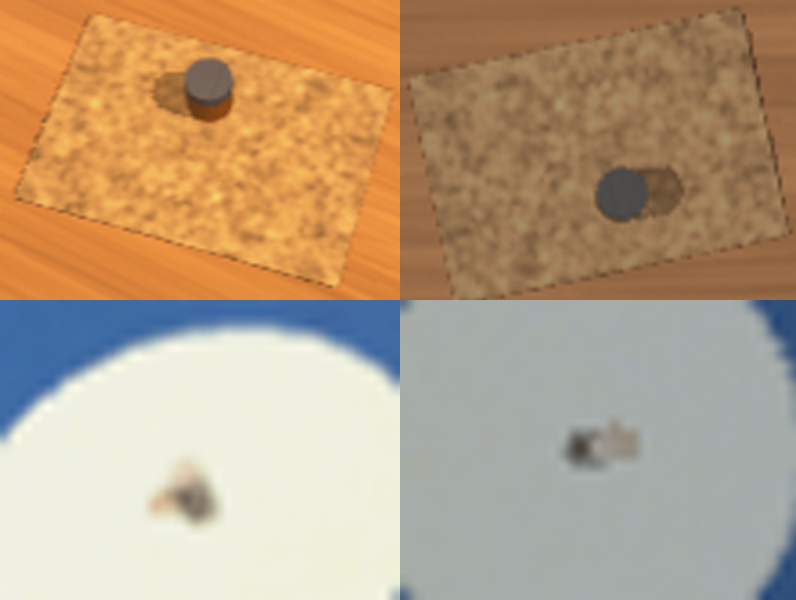

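I read the points from these crops. In a.png: cap (275,172), weight disc (397,314), plate (574,343). In b.png: cap (497,275), weight (343,257), plate (141,294). In c.png: the mat corners and the spindle. Next I triangulate them, with the label ellipse as a check on the spindle.

Run:
```python
from h import *
s,t=load("pics/scene0.npz"),load("pics/top0.npz")
f=lambda x,y,k:(lambda p:(np.array(p,float)+.5)/k-.5+[x,y])
A=f(385,255,5);B=f(140,200,7);CS=f(225,228,3);CT=f(280,172,3.6);SS=f(135,163,10);ST=f(476,207,10)
for n,a,b in [("cap top",A([275,172]),B([497,275])),("weight top",A([395,318]),B([343,257])),("case plate",A([574,343]),B([141,294])),
 ("cw",A([445,183]),B([352,474])),("jar",CS([208,82]),CT([222,193])),("spin top",SS([187,168]),ST([202,146])),("spin base",SS([199,213]),ST([178,148])),
 ("tray c1",A([172,28]),B([733,545])),("tray c2",A([724,258]),B([40,570])),("tray c3",A([28,355]),B([722,73])),
 ("mat1",CS([90,13]),CT([390,235])),("mat2",CS([392,90]),CT([55,297])),("mat3",CS([340,288]),CT([8,77])),("mat4",CS([15,198]),CT([342,8]))]:
    r=tri([s,t],[a,b]); print(n,r.x.round(1),"res",r.fun.round(1))
for nm,d,pts,z in [("tray",t,B([[32,93],[722,73],[733,545],[40,570]]),22),("mat",t,CT([[8,77],[342,8],[390,235],[55,297]]),4),("mat s",s,CS([[340,288],[15,198],[90,13],[392,90]]),4)]:
    P=onz(d,pts,z); e=P[1]-P[0]+P[2]-P[3]; x=P[0]+P[1]-P[2]-P[3]
    print(nm,P.mean(0).round(1),"yaw from x edge",np.arctan2(x[1],x[0]).round(4),"from y edge",(np.arctan2(-e[1],-e[0])-np.pi/2).round(4),np.linalg.norm(e)/2,np.linalg.norm(x)/2)
# label/record circle
for n,d,(x,y,w,h) in [("scene",s,(70,120,170,130)),("top",t,(415,145,155,155))]:
    c=d["color"][y:y+h,x:x+w].astype(int)
    m=((c[...,2]>c[...,0]+40)).astype(np.uint8)
    k,_=cv2.findContours(m,cv2.RETR_EXTERNAL,cv2.CHAIN_APPROX_NONE); k=max(k,key=cv2.contourArea)
    hull=np.zeros_like(m);cv2.drawContours(hull,[k],-1,1,-1)
    lab=((hull==1)&(m==0)).astype(np.uint8)
    k2,_=cv2.findContours(lab,cv2.RETR_EXTERNAL,cv2.CHAIN_APPROX_NONE);k2=max(k2,key=cv2.contourArea)
    for kk,q in((k,"record"),(k2,"label")):
        P=onz(d,kk[:,0]+[x,y],64)[:,:2]
        r=least_squares(lambda v:np.hypot(*(P-v[:2]).T)-v[2],[*P.mean(0),100],loss="soft_l1")
        print(n,q,r.x.round(1),np.std(r.fun).round(2))
```

```text
cap top [487.5 254.1  91.8] res [ 0.2  0.   0.2 -0.1]
weight top [496.7 315.2  44.9] res [ 0.1  0.   0.1 -0. ]
case plate [485.5 373.9  61.6] res [ 0.1 -0.   0.2 -0. ]
cw [427.7 317.   32.1] res [ 0.2  0.   0.2 -0.1]
jar [515.3 -25.4  32.9] res [ 0.2  0.   0.2 -0.1]
spin top [ 514.  -356.2   80.7] res [ 0.3  0.   0.2 -0.1]
spin base [ 515.  -356.9   66.4] res [ 0.4  0.1  0.4 -0.2]
tray c1 [401.7 198.4  15.5] res [-0.2 -0.  -0.2  0.1]
tray c2 [397.9 426.5  13.8] res [ 0. -0.  0. -0.]
tray c3 [556.5 200.   11.4] res [-0. -0. -0.  0.]
mat1 [ 488.7 -134.7    2.3] res [ 0.4  0.   0.4 -0.2]
mat2 [452.8  81.4  11.2] res [ 0.2  0.   0.2 -0.1]
mat3 [594.8 110.2   3.8] res [-0.1 -0.  -0.1  0.1]
mat4 [ 635.4 -105.8    2.1] res [-0.2 -0.  -0.3  0.1]
tray [477.3 310.6  22. ] yaw from x edge 0.0076 from y edge 0.0117 226.3917131205271 154.38661680320723
mat [542.8 -11.9   4. ] yaw from x edge 0.1875 from y edge 0.1738 219.22096168990223 147.25915203835706
mat s [542.3 -12.3   4. ] yaw from x edge 0.2049 from y edge 0.1884 218.76586453143142 149.09528497276773
scene record [ 514.5 -358.2  147. ] 0.79
scene label [ 513.4 -359.4   49.5] 0.71
top record [ 514.4 -356.8  146.6] 0.71
top label [ 514.4 -357.4   49.5] 0.61
```

```bash
cat >> h.py <<'E'
def go(x,y,z,yaw):
    """shift to a target in tool axes (m), level-and-yaw rotvec in tool axes (rad)"""
    st=read_state(); C=R.from_quat(st["ee_rot"]); c,s_=np.cos(yaw),np.sin(yaw)
    T=np.array([[c,0,-s_],[s_,0,c],[0,-1,0]]); T[:,2]=np.cross(T[:,0],T[:,1])
    d=C.inv().apply(np.array([x,y,z])-st["position"])/1000
    print("t",round(st["clock"],2),"pos",st["position"].round(1),"w",round(st["gripper_width"],1),"F",st["contact_force"].round(1),
     "\nshift",d.round(4),"turn",(C.inv()*R.from_matrix(T)).as_rotvec().round(4))
E
python3 - <<'E'
from h import *
s,t=load("pics/scene0.npz"),load("pics/top0.npz")
P=onz(t,(np.array([[90,248],[185,240],[192,342],[97,347]])+.5)/7-.5+[140,200],60)
Q=onz(s,(np.array([[540,290],[630,318],[610,400],[520,370]])+.5)/5-.5+[385,255],60)
print(P.mean(0),Q.mean(0))
for a in(P,Q): print([np.degrees(np.arctan2(*(a[(i+1)%4]-a[i])[[1,0]])).round(1) for i in range(4)])
for n,z,u,v in[("bottle",93,[275,172],[497,275]),("weight",48,[395,318],[343,257])]:
    print(n,onz(s,(np.array(u)+.5)/5-.5+[385,255],z),onz(t,(np.array(v)+.5)/7-.5+[140,200],z))
go(487.5,254.1,150,-3.131)
E
```

```text
[485.40861939 374.88200989  60.        ] [484.96670222 374.42875447  60.        ]
[np.float64(-86.5), np.float64(-176.6), np.float64(91.8), np.float64(3.5)]
[np.float64(97.5), np.float64(3.1), np.float64(-83.6), np.float64(-176.2)]
bottle [[488.38523214 253.69186398  93.        ]] [[487.33599994 254.22287385  93.        ]]
weight [[498.46081685 314.65799787  48.        ]] [[496.44689451 314.60812378  48.        ]]
t 0.1 pos [237.3 577.6 230.4] w 85.3 F [-0.2  0.1 -0.5] 
shift [0.204  0.0808 0.3544] turn [-0.0012  1.1702  0.0016]
```

Request:
play_rows:
  series:
    - [0,0,0,0,0.146,0,0.085]
    - [0,0,0,0,0.146,0,0.085]
    - [0,0,0,0,0.146,0,0.085]
    - [0,0,0,0,0.146,0,0.085]
    - [0,0,0,0,0.146,0,0.085]
    - [0,0,0,0,0.146,0,0.085]
    - [0,0,0,0,0.146,0,0.085]
    - [0,0,0,0,0.146,0,0.085]

```text
clock: 0.9
position: [236.2, 575.0, 224.8]
ee_rot: [-0.006, -0.703, 0.711, 0.009]
contact_force: [-0.5, -0.8, -0.1]
gripper_width: 85.1
```

```bash
python3 -c "
from h import *
go(487.5,254.1,130,-3.131)"
```

```text
t 0.9 pos [236.2 575.  224.8] w 85.1 F [-0.5 -0.8 -0.1] 
shift [-0.2584  0.0976  0.3143] turn [-0.0121 -0.0317  0.0043]
```

Request:
play_rows:
  series:
    - [-0.029,0.005,0.035,-0.012,-0.032,0.004,0.085]
    - [-0.029,0.005,0.035,0,0,0,0.085]
    - [-0.029,0.005,0.035,0,0,0,0.085]
    - [-0.029,0.005,0.035,0,0,0,0.085]
    - [-0.029,0.005,0.035,0,0,0,0.085]
    - [-0.029,0.005,0.035,0,0,0,0.085]
    - [-0.029,0.005,0.035,0,0,0,0.085]
    - [-0.029,0.005,0.035,0,0,0,0.085]
    - [-0.02,0,0.02,0,0,0,0.085]

```text
clock: 1.8
position: [494.4, 267.6, 178.9]
ee_rot: [0.008, -0.706, 0.709, -0.004]
contact_force: [-0.2, 0.4, 0.2]
gripper_width: 85.3
```

```bash
python3 -c "
from h import *
go(487.5,254.1,130,-3.131)"
```

```text
t 1.8 pos [494.4 267.6 178.9] w 85.3 F [-0.2  0.4  0.2] 
shift [0.0068 0.0489 0.0132] turn [-0.0043  0.007   0.0053]
```

Request:
play_rows:
  series:
    - [0.007,0.03,0.013,-0.004,0.007,0.005,0.085]
    - [0,0.019,0,0,0,0,0.085]
    - [0,0,0,0,0,0,0.085]
    - [0,0,0,0,0,0,0.085]

```text
clock: 2.2
position: [490.0, 249.5, 127.8]
ee_rot: [0.001, -0.707, 0.708, -0.0]
contact_force: [-0.0, -0.1, 0.1]
gripper_width: 84.5
```

```bash
python3 -c "
from h import *
go(487.5,254.1,28,-3.131)"
```

```text
t 2.2 pos [490.  249.5 127.8] w 84.5 F [-0.  -0.1  0.1] 
shift [ 0.0024  0.0998 -0.0048] turn [-0.0014 -0.0085  0.0009]
```

Request:
play_rows:
  series:
    - [0.002,0.02,-0.005,-0.001,-0.008,0.001,0.085]
    - [0,0.02,0,0,0,0,0.085]
    - [0,0.02,0,0,0,0,0.085]
    - [0,0.02,0,0,0,0,0.085]
    - [0,0.014,0,0,0,0,0.085]
    - [0,0,0,0,0,0,0.085]
    - [0,0,0,0,0,0,0.085]

```text
clock: 2.9
position: [492.7, 263.0, 39.3]
ee_rot: [-0.002, 0.71, -0.704, 0.011]
contact_force: [0.3, -0.4, -0.4]
gripper_width: 85.0
```

Run:
```python
from h import *
go(487.5,254.1,28,-3.131)
s,t=get_image("scene"),get_image("top")
cv2.imwrite("pics/d.png",np.hstack([crop(s,385,235,133,140,3),crop(t,140,190,112,120,3.5)]))
```

```text
t 2.9 pos [492.7 263.   39.3] w 85.0 F [ 0.3 -0.4 -0.4] 
shift [0.0055 0.0112 0.0089] turn [ 0.0097  0.0076 -0.0133]
```

View pics/d.png

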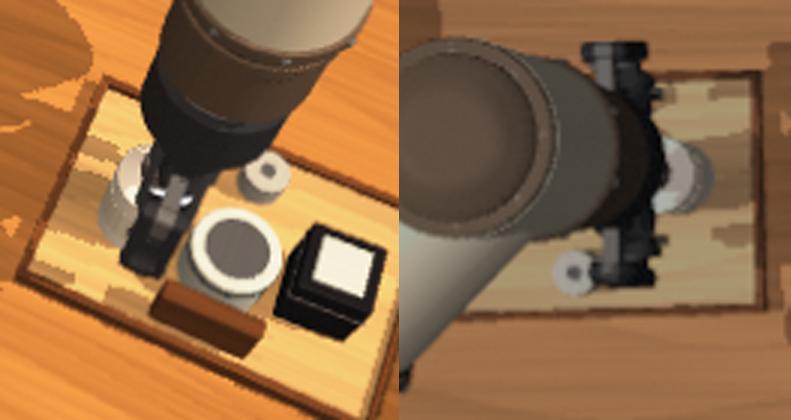

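Request:
play_rows:
  series:
    - [0.005,0,0.009,0.01,0.008,-0.013,0.085]
    - [0,0,0,0,0,0,0.085]

```text
clock: 3.2
position: [488.0, 253.9, 41.1]
ee_rot: [-0.003, 0.708, -0.707, 0.004]
contact_force: [0.1, -0.7, 0.0]
gripper_width: 85.0
```

```bash
python3 -c "
from h import *
go(487.5,254.1,28,-3.131);go(487.5,254.1,28,-3.131)
print(read_state()['joint_vel'])"
```

```text
t 3.2 pos [488.  253.9  41.1] w 85.0 F [ 0.1 -0.7  0. ] 
shift [ 0.0006  0.0131 -0.0002] turn [ 0.0014 -0.0009 -0.0018]
t 3.2 pos [488.  253.9  41.1] w 85.0 F [ 0.1 -0.7  0. ] 
shift [ 0.0006  0.0131 -0.0002] turn [ 0.0014 -0.0009 -0.0018]
[ 0.0102837  -0.00583757  0.02381016  0.00879554  0.01256157 -0.00066506]
```

Request:
play_rows:
  series:
    - [0,0.013,0,0.001,0,-0.002,0.085]
    - [0,0,0,0,0,0,0.03]
    - [0,0,0,0,0,0,0.03]
    - [0,0,0,0,0,0,0.03]
    - [0,0,0,0,0,0,0.03]
    - [0,0,0,0,0,0,0.03]
    - [0,0,0,0,0,0,0.03]
    - [0,0,0,0,0,0,0.03]

```text
clock: 4.0
position: [488.5, 253.8, 28.0]
ee_rot: [-0.003, 0.708, -0.707, 0.004]
contact_force: [-1.0, -0.2, -1.0]
gripper_width: 46.4
```

Request:
play_rows:
  series:
    - [0,-0.02,0,0,0,0,0.03]
    - [0,-0.03,0,0,0,0,0.03]
    - [0,-0.035,0,0,0,0,0.03]
    - [0,-0.035,0,0,0,0,0.03]

```text
clock: 4.4
position: [484.8, 250.8, 144.9]
ee_rot: [0.007, -0.704, 0.71, 0.002]
contact_force: [0.1, -0.1, -0.9]
gripper_width: 46.6
```

```bash
python3 -c "
from h import *
go(556.5,-85.7,128,-3.131)"
```

```text
t 4.4 pos [484.8 250.8 144.9] w 46.6 F [ 0.1 -0.1 -0.9] 
shift [-0.0693  0.0192  0.3369] turn [-0.0092 -0.0029  0.0126]
```

Request:
play_rows:
  series:
    - [-0.007,0,0.02,-0.009,-0.003,0.012,0.03]
    - [-0.007,0,0.037,0,0,0,0.03]
    - [-0.007,0,0.037,0,0,0,0.03]
    - [-0.007,0,0.037,0,0,0,0.03]
    - [-0.007,0,0.037,0,0,0,0.03]
    - [-0.007,0,0.037,0,0,0,0.03]
    - [-0.007,0,0.037,0,0,0,0.03]
    - [-0.007,0,0.037,0,0,0,0.03]
    - [-0.007,0,0.03,0,0,0,0.03]
    - [-0.004,0,0.02,0,0,0,0.03]

```text
clock: 5.4
position: [560.5, -83.7, 149.2]
ee_rot: [-0.002, 0.711, -0.703, 0.011]
contact_force: [-0.6, 0.9, -1.5]
gripper_width: 46.7
```

```bash
python3 -c "
from h import *
go(556.5,-85.7,60,-3.131)"
```

```text
t 5.4 pos [560.5 -83.7 149.2] w 46.7 F [-0.6  0.9 -1.5] 
shift [0.0051 0.0891 0.0028] turn [ 0.0108  0.0082 -0.0119]
```

Request:
play_rows:
  series:
    - [0.005,0.03,0.003,0.011,0.008,-0.012,0.03]
    - [0,0.03,0,0,0,0,0.03]
    - [0,0.028,0,0,0,0,0.03]
    - [0,0,0,0,0,0,0.03]

```text
clock: 5.8
position: [556.6, -90.9, 59.1]
ee_rot: [0.0, -0.707, 0.707, -0.002]
contact_force: [-1.1, 0.3, -1.3]
gripper_width: 46.5
```

```bash
python3 -c "
from h import *
go(556.5,-85.7,27,-3.131)"
```

```text
t 5.8 pos [556.6 -90.9  59.1] w 46.5 F [-1.1  0.3 -1.3] 
shift [ 0.0002  0.0321 -0.0052] turn [-0.0003 -0.0073 -0.0024]
```

Request:
play_rows:
  series:
    - [0,0.02,-0.005,0,-0.007,-0.002,0.03]
    - [0,0.013,0,0,0,0,0.03]
    - [0,0,0,0,0,0,0.03]

```text
clock: 6.1
position: [558.6, -85.8, 27.6]
ee_rot: [0.003, -0.707, 0.707, -0.006]
contact_force: [-0.6, 0.1, -0.2]
gripper_width: 46.7
```

```bash
python3 -c "
from h import *
go(556.5,-85.7,24,-3.131)"
```

```text
t 6.1 pos [558.6 -85.8  27.6] w 46.7 F [-0.6  0.1 -0.2] 
shift [ 0.0022  0.0036 -0.0002] turn [-0.001   0.0012 -0.0039]
```

Lower the last 3 mm, release, then retreat upward.

Request:
play_rows:
  series:
    - [0.002,0.003,0,0,0,-0.003,0.03]
    - [0,0.001,0,0,0,0,0.03]
    - [0,0,0,0,0,0,0.085]
    - [0,0,0,0,0,0,0.085]
    - [0,0,0,0,0,0,0.085]
    - [0,0,0,0,0,0,0.085]
    - [0,0,0,0,0,0,0.085]

```text
clock: 6.8
position: [560.4, -85.8, 29.0]
ee_rot: [0.001, -0.707, 0.707, -0.009]
contact_force: [0.0, -0.3, 0.2]
gripper_width: 85.2
```

```bash
python3 -c "
from h import *
go(556.5,-85.7,150,-3.131)"
```

```text
t 6.8 pos [560.4 -85.8  29. ] w 85.2 F [ 0.  -0.3  0.2] 
shift [ 2.600e-03 -1.211e-01 -1.000e-04] turn [-0.0009  0.0025 -0.0111]
```

Request:
play_rows:
  series:
    - [0.002,-0.03,0,0,0,-0.011,0.085]
    - [0,-0.04,0,0,0,0,0.085]
    - [0,-0.04,0,0,0,0,0.085]
    - [0,0,0,0,0,0,0.085]

```text
clock: 7.2
position: [557.5, -86.1, 141.5]
ee_rot: [0.006, -0.706, 0.708, -0.003]
contact_force: [0.8, -0.0, 0.4]
gripper_width: 85.2
```

Run:
```python
from h import *
go(485.2,374.5,150,-3.084)
t=get_image("top");s=get_image("scene");cv2.imwrite("pics/e.png",np.vstack([crop(s,225,208,200,120,3),crop(t,280,150,200,120,3)])[:, :600])
```

```text
t 7.2 pos [557.5 -86.1 141.5] w 85.2 F [ 0.8 -0.   0.4] 
shift [ 0.0662 -0.0092 -0.4615] turn [-0.0019 -0.0444  0.0047]
```

Request:
play_rows:
  series:
    - [0,0,-0.03,0,0,0,0.085]
    - [0.008,0,-0.047,0,0,0,0.085]
    - [0.008,0,-0.047,0,0,0,0.085]
    - [0.008,0,-0.047,0,0,0,0.085]
    - [0.008,0,-0.047,0,0,0,0.085]
    - [0.008,0,-0.047,0,0,0,0.085]
    - [0.008,0,-0.047,0,0,0,0.085]
    - [0.008,0,-0.047,0,0,0,0.085]
    - [0.008,0,-0.047,0,0,0,0.085]

```text
clock: 8.2
position: [477.2, 324.9, 120.7]
ee_rot: [0.013, -0.702, 0.712, 0.015]
contact_force: [0.9, 0.1, 0.1]
gripper_width: 84.9
```

```bash
python3 -c "
from h import *
go(485.2,374.5,120,-3.084)"
```

```text
t 8.2 pos [477.2 324.9 120.7] w 84.9 F [0.9 0.1 0.1] 
shift [-0.0079 -0.0004 -0.0496] turn [-0.0133 -0.0601  0.04  ]
```

View pics/e.png

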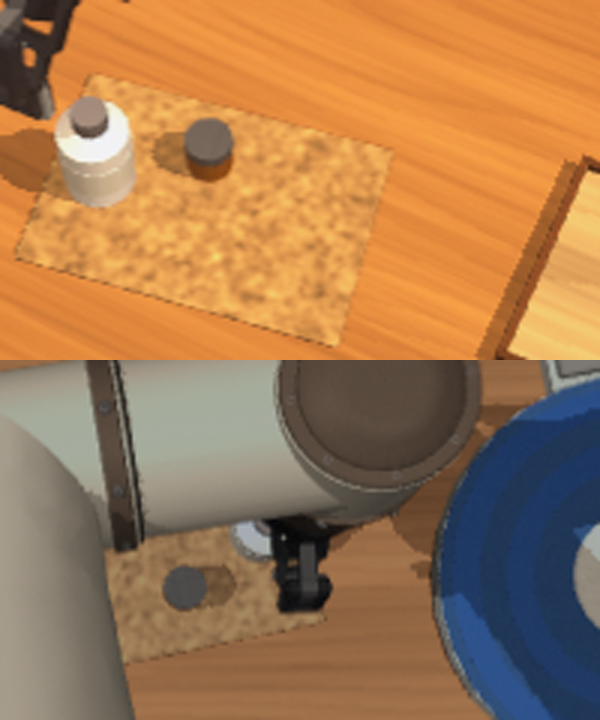

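The bottle stands upright on the mat, at scene-crop (97,195), and the jar at (209,150) hasn't been touched. Next is the box.

Request:
play_rows:
  series:
    - [-0.008,0,-0.02,-0.013,-0.06,0.04,0.085]
    - [0,0,-0.03,0,0,0,0.085]
    - [0,0,0,0,0,0,0.085]
    - [0,0,0,0,0,0,0.085]

```text
clock: 8.6
position: [478.4, 380.5, 111.2]
ee_rot: [0.027, -0.703, 0.71, -0.021]
contact_force: [0.5, 0.1, 1.1]
gripper_width: 85.1
```

```bash
python3 -c "
from h import *
go(485.2,374.5,70,-3.084)"
```

```text
t 8.6 pos [478.4 380.5 111.2] w 85.1 F [0.5 0.1 1.1] 
shift [-0.0067  0.0412  0.0061] turn [-0.009   0.0105  0.0082]
```

Request:
play_rows:
  series:
    - [-0.007,0.021,0.006,-0.009,0.01,0.008,0.085]
    - [0,0.02,0,0,0,0,0.085]
    - [0,0,0,0,0,0,0.085]

```text
clock: 8.9
position: [484.8, 371.3, 66.6]
ee_rot: [0.021, -0.706, 0.708, -0.018]
contact_force: [0.3, -0.2, 0.2]
gripper_width: 84.6
```

```bash
python3 -c "
from h import *
go(485.2,374.5,18,-3.084)"
```

```text
t 8.9 pos [484.8 371.3  66.6] w 84.6 F [ 0.3 -0.2  0.2] 
shift [-0.0007  0.0486 -0.0033] turn [-0.0033 -0.0021  0.0038]
```

Request:
play_rows:
  series:
    - [-0.001,0.02,-0.003,-0.003,-0.002,0.004,0.085]
    - [0,0.018,0,0,0,0,0.085]
    - [0,0,0,0,0,0,0.085]

```text
clock: 9.2
position: [486.5, 371.7, 28.5]
ee_rot: [0.019, -0.706, 0.707, -0.019]
contact_force: [-0.5, -0.4, 0.2]
gripper_width: 85.1
```

```bash
python3 -c "
from h import *
go(485.2,374.5,18,-3.084)"
```

```text
t 9.2 pos [486.5 371.7  28.5] w 85.1 F [-0.5 -0.4  0.2] 
shift [ 0.0011  0.0105 -0.0028] turn [-0.0013 -0.0028  0.    ]
```

Request:
play_rows:
  series:
    - [0.001,0.01,-0.003,-0.001,-0.003,0,0.085]
    - [0,0,0,0,0,0,0.03]
    - [0,0,0,0,0,0,0.03]
    - [0,0,0,0,0,0,0.03]
    - [0,0,0,0,0,0,0.03]
    - [0,0,0,0,0,0,0.03]
    - [0,0,0,0,0,0,0.03]
    - [0,0,0,0,0,0,0.03]

```text
clock: 10.0
position: [487.0, 375.6, 22.4]
ee_rot: [-0.019, 0.708, -0.705, 0.022]
contact_force: [-0.2, 0.4, -1.8]
gripper_width: 45.4
```

Request:
play_rows:
  series:
    - [0,-0.02,0,0,0,0,0.03]
    - [0,-0.03,0,0,0,0,0.03]
    - [0,-0.035,0,0,0,0,0.03]
    - [0,-0.035,0,0,0,0,0.03]

```text
clock: 10.4
position: [483.4, 371.7, 138.5]
ee_rot: [0.023, -0.704, 0.71, -0.017]
contact_force: [-0.0, 0.2, -1.3]
gripper_width: 45.3
```

```bash
python3 -c "
from h import *
go(528.5,61.7,140,-3.084)"
```

```text
t 10.4 pos [483.4 371.7 138.5] w 45.3 F [-0.   0.2 -1.3] 
shift [-0.0277  0.0009  0.312 ] turn [-0.0083 -0.0014  0.0082]
```

Request:
play_rows:
  series:
    - [-0.003,0,0.02,-0.008,-0.001,0.008,0.03]
    - [-0.003,0,0.037,0,0,0,0.03]
    - [-0.003,0,0.037,0,0,0,0.03]
    - [-0.003,0,0.037,0,0,0,0.03]
    - [-0.003,0,0.037,0,0,0,0.03]
    - [-0.003,0,0.037,0,0,0,0.03]
    - [-0.003,0,0.037,0,0,0,0.03]
    - [-0.003,0,0.03,0,0,0,0.03]
    - [-0.003,0,0.02,0,0,0,0.03]
    - [0,0,0,0,0,0,0.03]

```text
clock: 11.4
position: [530.4, 75.0, 143.4]
ee_rot: [-0.018, 0.711, -0.703, 0.026]
contact_force: [0.2, -0.5, -0.7]
gripper_width: 45.3
```

```bash
python3 -c "
from h import *
go(528.5,61.7,60,-3.084)"
```

```text
t 11.4 pos [530.4  75.  143.4] w 45.3 F [ 0.2 -0.5 -0.7] 
shift [0.0036 0.0832 0.0141] turn [ 0.011   0.0038 -0.0113]
```

Request:
play_rows:
  series:
    - [0.003,0.03,0.011,0.011,0.004,-0.011,0.03]
    - [0,0.03,0,0,0,0,0.03]
    - [0,0.02,0,0,0,0,0.03]
    - [0,0,0,0,0,0,0.03]

```text
clock: 11.8
position: [529.7, 65.2, 62.6]
ee_rot: [-0.018, 0.707, -0.706, 0.022]
contact_force: [-1.0, -0.6, -1.2]
gripper_width: 45.4
```

```bash
python3 -c "
from h import *
go(528.5,61.7,22,-3.084)"
```

```text
t 11.8 pos [529.7  65.2  62.6] w 45.4 F [-1.  -0.6 -1.2] 
shift [0.0016 0.0406 0.0035] turn [ 0.0015 -0.0011 -0.0049]
```

Request:
play_rows:
  series:
    - [0.001,0.02,0.003,0.001,-0.001,-0.005,0.03]
    - [0,0.019,0,0,0,0,0.03]
    - [0,0,0,0,0,0,0.03]
    - [0,0,0,0,0,0,0.03]

```text
clock: 12.2
position: [532.0, 65.5, 26.4]
ee_rot: [-0.02, 0.707, -0.706, 0.024]
contact_force: [1.0, 0.3, -0.4]
gripper_width: 45.4
```

```bash
python3 -c "
from h import *
go(528.5,61.7,18.4,-3.084)"
```

```text
t 12.2 pos [532.   65.5  26.4] w 45.4 F [ 1.   0.3 -0.4] 
shift [0.0038 0.008  0.0036] turn [ 0.0015  0.0045 -0.006 ]
```

Request:
play_rows:
  series:
    - [0.004,0.006,0.004,0.001,0.004,-0.006,0.03]
    - [0,0.004,0,0,0,0,0.03]

```text
clock: 12.4
position: [529.8, 62.2, 18.7]
ee_rot: [-0.019, 0.708, -0.706, 0.023]
contact_force: [-0.7, 0.1, -1.0]
gripper_width: 45.3
```

```bash
python3 -c "
from h import *
go(528.5,61.7,18.4,-3.084)"
```

```text
t 12.4 pos [529.8  62.2  18.7] w 45.3 F [-0.7  0.1 -1. ] 
shift [0.0014 0.0003 0.0004] turn [ 0.0021  0.0014 -0.0048]
```

Request:
play_rows:
  series:
    - [0,0.001,0,0.002,0.001,-0.005,0.085]
    - [0,0,0,0,0,0,0.085]
    - [0,0,0,0,0,0,0.085]
    - [0,0,0,0,0,0,0.085]
    - [0,0,0,0,0,0,0.085]
    - [0,0,0,0,0,0,0.085]

```text
clock: 13.0
position: [531.4, 62.6, 19.6]
ee_rot: [-0.019, 0.707, -0.706, 0.022]
contact_force: [-0.4, -1.1, 0.1]
gripper_width: 85.2
```

Request:
play_rows:
  series:
    - [0,-0.03,0,0,0,0,0.085]
    - [0,-0.04,0,0,0,0,0.085]
    - [0,-0.05,0,0,0,0,0.085]
    - [0,-0.03,0,0,0,0,0.085]

```text
clock: 13.4
position: [527.7, 61.1, 169.0]
ee_rot: [0.024, -0.705, 0.708, -0.017]
contact_force: [0.7, 0.0, -0.9]
gripper_width: 85.3
```

```bash
python3 -c "
from h import *
go(497.2,314.8,160,-3.131)"
```

```text
t 13.4 pos [527.7  61.1 169. ] w 85.3 F [ 0.7  0.  -0.9] 
shift [ 0.0158  0.0082 -0.2551] turn [-0.0041  0.0468  0.0105]
```

Request:
play_rows:
  series:
    - [0.002,0,-0.025,0,0,0,0.085]
    - [0.003,0,-0.045,0,0,0,0.085]
    - [0.003,0,-0.045,0,0,0,0.085]
    - [0.003,0,-0.045,0,0,0,0.085]
    - [0.003,0,-0.045,0,0,0,0.085]
    - [0.002,0,-0.03,0,0,0,0.085]
    - [0,0,-0.01,0,0,0,0.085]
    - [0,0,0,0,0,0,0.085]

```text
clock: 14.2
position: [499.6, 314.0, 176.9]
ee_rot: [-0.018, 0.708, -0.706, 0.021]
contact_force: [0.3, -0.4, -0.5]
gripper_width: 85.0
```

Request:
play_rows:
  series:
    - [0,0,0,0,-0.149,0,0.085]
    - [0,0,0,0,-0.149,0,0.085]
    - [0,0,0,0,-0.149,0,0.085]
    - [0,0,0,0,-0.149,0,0.085]
    - [0,0,0,0,-0.149,0,0.085]
    - [0,0,0,0,-0.149,0,0.085]
    - [0,0,0,0,-0.149,0,0.085]
    - [0,0,0,0,-0.149,0,0.085]
    - [0,0,0,0,-0.149,0,0.085]
    - [0,0,0,0,-0.149,0,0.085]

```text
clock: 15.2
position: [500.1, 296.9, 175.9]
ee_rot: [0.498, -0.503, 0.504, -0.495]
contact_force: [0.9, -0.8, -0.8]
gripper_width: 85.0
```

Run:
```python
from h import *
go(497.2,314.8,130,-1.561)
t=get_image("top");s=get_image("scene");cv2.imwrite("pics/f.png",np.vstack([crop(s,225,208,310,150,2.5)[:,:700],np.pad(crop(t,140,160,250,90,2.5),((0,0),(0,75),(0,0)))]))
np.savez("pics/s1.npz",**s)
```

```text
t 15.2 pos [500.1 296.9 175.9] w 85.0 F [ 0.9 -0.8 -0.8] 
shift [-0.018   0.0458 -0.003 ] turn [ 0.0031 -0.024   0.0034]
```

View pics/f.png

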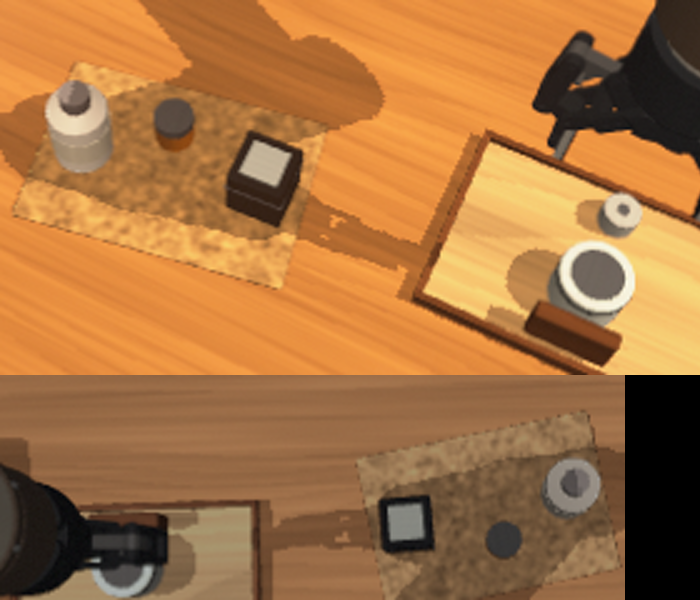

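Both items stand upright on the mat: the bottle at (575,490) and the box at (405,522) in the lower view. The weight at (597,272) and the counterweight at (620,212) haven't moved. Next is the weight.

Request:
play_rows:
  series:
    - [-0.018,0.02,-0.003,0.003,-0.024,0.003,0.085]
    - [0,0.026,0,0,0,0,0.085]
    - [0,0,0,0,0,0,0.085]
    - [0,0,0,0,0,0,0.085]

```text
clock: 15.7
position: [499.0, 312.0, 130.7]
ee_rot: [0.496, -0.503, 0.504, -0.498]
contact_force: [0.7, 0.3, 0.5]
gripper_width: 85.1
```

```bash
python3 -c "
from h import *
go(497.2,314.8,70,-1.561)"
```

```text
t 15.7 pos [499.  312.  130.7] w 85.1 F [0.7 0.3 0.5] 
shift [-0.0027  0.0607 -0.002 ] turn [-0.0023 -0.0228 -0.001 ]
```

Request:
play_rows:
  series:
    - [-0.003,0.03,-0.002,-0.002,-0.023,-0.001,0.085]
    - [0,0.029,0,0,0,0,0.085]
    - [0,0,0,0,0,0,0.085]
    - [0,0,0,0,0,0,0.085]

```text
clock: 16.1
position: [501.1, 316.1, 77.1]
ee_rot: [-0.497, 0.498, -0.499, 0.505]
contact_force: [0.4, -0.9, 0.2]
gripper_width: 84.7
```

```bash
python3 -c "
from h import *
go(497.2,314.8,12,-1.561)"
```

```text
t 16.1 pos [501.1 316.1  77.1] w 84.7 F [ 0.4 -0.9  0.2] 
shift [ 0.0017  0.065  -0.0044] turn [-0.0087 -0.0049 -0.0063]
```

Request:
play_rows:
  series:
    - [0.001,0.025,-0.004,-0.009,-0.005,-0.006,0.085]
    - [0,0.025,0,0,0,0,0.085]
    - [0,0,0,0,0,0,0.085]

```text
clock: 16.4
position: [501.2, 318.2, 33.4]
ee_rot: [-0.498, 0.498, -0.498, 0.507]
contact_force: [-0.2, -0.3, -0.4]
gripper_width: 85.2
```

```bash
python3 -c "
from h import *
go(497.2,314.8,12,-1.561)"
```

```text
t 16.4 pos [501.2 318.2  33.4] w 85.2 F [-0.2 -0.3 -0.4] 
shift [ 0.0035  0.0214 -0.0043] turn [-0.0091 -0.0011 -0.0086]
```

Request:
play_rows:
  series:
    - [0.003,0.012,-0.004,-0.009,-0.001,-0.009,0.085]
    - [0,0.008,0,0,0,0,0.085]

```text
clock: 16.6
position: [499.7, 317.2, 17.2]
ee_rot: [-0.5, 0.497, -0.498, 0.505]
contact_force: [0.9, -0.7, -0.4]
gripper_width: 85.1
```

```bash
python3 -c "
from h import *
go(497.2,314.8,12,-1.561)"
```

```text
t 16.6 pos [499.7 317.2  17.2] w 85.1 F [ 0.9 -0.7 -0.4] 
shift [ 0.0024  0.0052 -0.0026] turn [-0.0058  0.0002 -0.0044]
```

Request:
play_rows:
  series:
    - [0.002,0.006,-0.003,-0.006,0,-0.005,0.085]
    - [0,0.001,0,0,0,0,0.04]
    - [0,0,0,0,0,0,0.04]
    - [0,0,0,0,0,0,0.04]
    - [0,0,0,0,0,0,0.04]
    - [0,0,0,0,0,0,0.04]
    - [0,0,0,0,0,0,0.04]
    - [0,0,0,0,0,0,0.04]

```text
clock: 17.4
position: [497.4, 315.9, 11.2]
ee_rot: [-0.502, 0.497, -0.498, 0.503]
contact_force: [0.5, 0.8, -1.2]
gripper_width: 54.8
```

```bash
python3 -c "
from h import *
go(497.2,314.8,12,-1.561); print(read_state()['ee_rot'])"
```

```text
t 17.4 pos [497.4 315.9  11.2] w 54.8 F [ 0.5  0.8 -1.2] 
shift [ 0.0011 -0.0008 -0.0002] turn [-0.0014  0.0003 -0.001 ]
[-0.50193091  0.49735269 -0.49756689  0.5031231 ]
```

Request:
play_rows:
  series:
    - [0,-0.02,0,0,0,0,0.04]
    - [0,-0.03,0,0,0,0,0.04]
    - [0,-0.04,0,0,0,0,0.04]
    - [0,-0.04,0,0,0,0,0.04]
    - [0,-0.04,0,0,0,0,0.04]

```text
clock: 17.9
position: [491.2, 310.5, 174.8]
ee_rot: [0.511, -0.499, 0.497, -0.492]
contact_force: [0.7, 0.3, -4.2]
gripper_width: 54.8
```

Run:
```python
from h import *
go(514.3,-357.3,190,-1.561)
s=get_image("scene");t=get_image("top");cv2.imwrite("pics/g.png",np.hstack([crop(s,385,180,150,180,2.6),crop(t,140,150,150,180,2.6)]))
```

```text
t 17.9 pos [491.2 310.5 174.8] w 54.8 F [ 0.7  0.3 -4.2] 
shift [ 0.6681 -0.0041  0.0188] turn [ 0.0211 -0.0037  0.0171]
```

View pics/g.png

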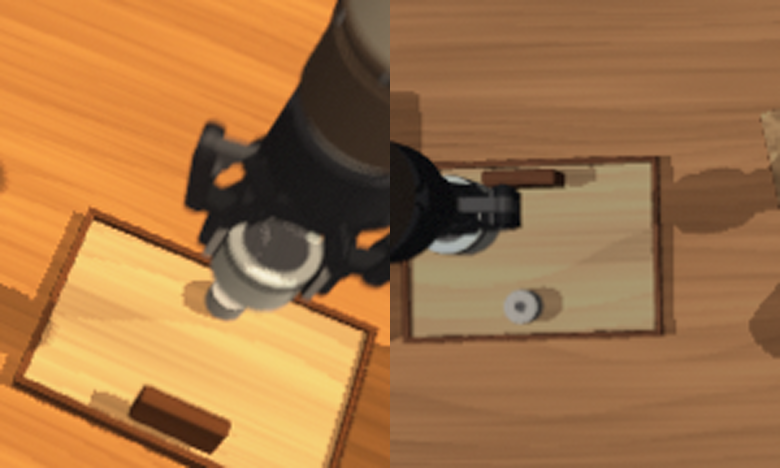

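The weight is in the grip and clear of the tray. The 4.2 N load matches 0.35 kg. Next I traverse to the platter.

Request:
play_rows:
  series:
    - [0.02,-0.002,0.002,0.02,-0.004,0.017,0.04]
    - [0.04,-0.001,0.001,0,0,0,0.04]
    - [0.042,0,0.001,0,0,0,0.04]
    - [0.042,0,0.001,0,0,0,0.04]
    - [0.042,0,0.001,0,0,0,0.04]
    - [0.042,0,0.001,0,0,0,0.04]
    - [0.042,0,0.001,0,0,0,0.04]
    - [0.042,0,0.001,0,0,0,0.04]
    - [0.03,0,0,0,0,0,0.04]

```text
clock: 18.9
position: [498.4, -38.6, 168.7]
ee_rot: [0.504, -0.501, 0.492, -0.504]
contact_force: [1.6, -0.2, -3.6]
gripper_width: 55.1
```

```bash
python3 -c "
from h import *
go(514.3,-357.3,190,-1.561); print(read_state()['joints'])"
```

```text
t 18.9 pos [498.4 -38.6 168.7] w 55.1 F [ 1.6 -0.2 -3.6] 
shift [ 0.3188 -0.0242  0.0107] turn [ 0.0094  0.0059 -0.0087]
[ 0.24148262  0.23655088 -0.37372949 -0.01291764 -0.96776108  1.35239621]
```

Request:
play_rows:
  series:
    - [0.03,-0.01,0.002,0.009,0.006,-0.009,0.04]
    - [0.042,-0.005,0.002,0,0,0,0.04]
    - [0.042,-0.005,0.002,0,0,0,0.04]
    - [0.042,0,0.002,0,0,0,0.04]
    - [0.042,0,0.001,0,0,0,0.04]
    - [0.042,0,0.001,0,0,0,0.04]
    - [0.035,0,0,0,0,0,0.04]
    - [0.02,0,0,0,0,0,0.04]
    - [0,0,0,0,0,0,0.04]

```text
clock: 19.8
position: [498.8, -346.6, 171.7]
ee_rot: [-0.504, 0.51, -0.491, 0.496]
contact_force: [-0.0, 0.5, -3.1]
gripper_width: 55.0
```

```bash
python3 -c "
from h import *
go(514.3,-357.3,120,-1.561); print(read_state()['joints'])"
```

```text
t 19.8 pos [ 498.8 -346.6  171.7] w 55.0 F [-0.   0.5 -3.1] 
shift [0.0112 0.0512 0.0169] turn [ 0.027  -0.0104 -0.0107]
[-3.41571016e-01  4.15270565e-01 -1.00536111e-01 -1.03628396e-03
 -1.08404416e+00  1.91230629e+00]
```

Request:
play_rows:
  series:
    - [0.011,0.02,0.016,0.027,-0.01,-0.011,0.04]
    - [0,0.025,0,0,0,0,0.04]
    - [0,0,0,0,0,0,0.04]
    - [0,0,0,0,0,0,0.04]

```text
clock: 20.2
position: [511.4, -355.7, 120.2]
ee_rot: [0.502, -0.501, 0.495, -0.501]
contact_force: [1.4, 0.6, -3.6]
gripper_width: 54.9
```

```bash
python3 -c "
from h import *
go(514.3,-357.3,95,-1.561)"
```

```text
t 20.2 pos [ 511.4 -355.7  120.2] w 54.9 F [ 1.4  0.6 -3.6] 
shift [0.0017 0.0252 0.003 ] turn [ 0.0069 -0.0027 -0.0049]
```

Request:
play_rows:
  series:
    - [0.002,0.018,0.003,0.007,-0.003,-0.005,0.04]
    - [0,0.004,0,0,0,0,0.04]
    - [0,0,0,0,0,0,0.04]

```text
clock: 20.5
position: [515.4, -356.6, 100.4]
ee_rot: [-0.503, 0.496, -0.498, 0.503]
contact_force: [0.2, -0.3, -2.7]
gripper_width: 54.6
```

Run:
```python
from h import *
go(514.3,-357.3,88,-1.561)
s,t=get_image("scene"),get_image("top")
a,b=crop(s,105,130,100,100,4),crop(t,445,172,100,100,4)
p=read_state()["position"]-[0,0,3.2]
# predicted underside rim (r 28) and top rim, from the measured TCP
th=np.linspace(0,2*np.pi,40); ring=np.c_[28*np.cos(th),28*np.sin(th),0*th]
for d,im,x,y in((s,a,105,130),(t,b,445,172)):
    for h_,c in((0,(0,0,255)),(40,(0,255,0))):
        q=(proj(d,p+ring+[0,0,h_])-[x,y]+.5)*4-.5
        cv2.polylines(im,[q.round().astype(int)],True,c,1)
cv2.imwrite("pics/i.png",np.hstack([a,b]))
```

```text
t 20.5 pos [ 515.4 -356.6  100.4] w 54.6 F [ 0.2 -0.3 -2.7] 
shift [ 0.0007  0.0124 -0.0012] turn [-0.0024  0.0027  0.0014]
```

View pics/i.png

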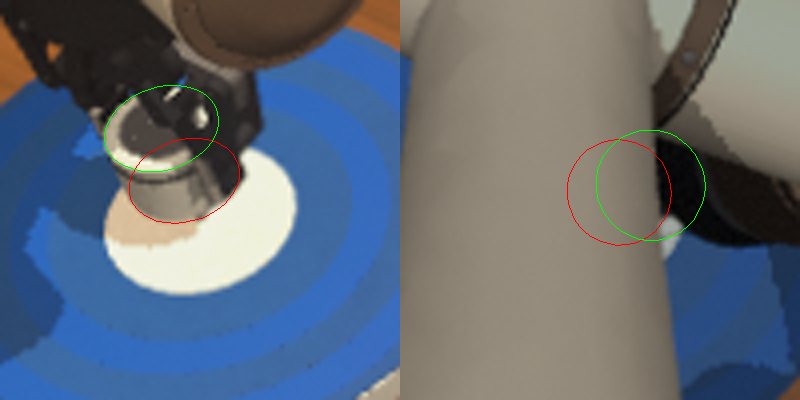

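The predicted rims, red for the underside and green for the top, lie on the weight in the scene view. The top view is blocked by the arm. The bore's ±7.5 mm of play covers what's left, so I lower it slowly.

Request:
play_rows:
  series:
    - [0,0.008,-0.001,-0.002,0.003,0.001,0.04]
    - [0,0.005,0,0,0,0,0.04]
    - [0,0,0,0,0,0,0.04]

```text
clock: 20.9
position: [515.5, -357.0, 89.2]
ee_rot: [-0.502, 0.496, -0.499, 0.503]
contact_force: [-0.1, -0.1, -4.0]
gripper_width: 54.8
```

```bash
python3 -c "
from h import *
go(514.3,-357.3,74,-1.561)"
```

```text
t 20.9 pos [ 515.5 -357.    89.2] w 54.8 F [-0.1 -0.1 -4. ] 
shift [ 0.0002  0.0152 -0.0012] turn [-0.0045 -0.0006  0.002 ]
```

Request:
play_rows:
  series:
    - [0,0.008,-0.001,-0.004,0,0.002,0.04]
    - [0,0.008,0,0,0,0,0.04]
    - [0,0,0,0,0,0,0.04]

```text
clock: 21.2
position: [514.4, -357.1, 71.9]
ee_rot: [-0.502, 0.498, -0.498, 0.502]
contact_force: [-0.4, -0.1, -4.2]
gripper_width: 54.9
```

```bash
python3 -c "
from h import *
go(514.3,-357.3,67.2,-1.561)"
```

```text
t 21.2 pos [ 514.4 -357.1   71.9] w 54.9 F [-0.4 -0.1 -4.2] 
shift [ 0.0002  0.0047 -0.0001] turn [-0.0002 -0.0008 -0.0003]
```

Request:
play_rows:
  series:
    - [0,0.003,0,0,0,0,0.04]
    - [0,0.002,0,0,0,0,0.04]
    - [0,0.001,0,0,0,0,0.04]

```text
clock: 21.5
position: [514.4, -357.3, 67.2]
ee_rot: [0.503, -0.498, 0.497, -0.502]
contact_force: [-2.7, 2.7, 4.4]
gripper_width: 54.8
```

Contact: Fz went from -4 N to +4 N at z = 67.2, exactly the expected height. I release and retreat upward.

Request:
play_rows:
  series:
    - [0,0,0,0,0,0,0.085]
    - [0,0,0,0,0,0,0.085]
    - [0,0,0,0,0,0,0.085]
    - [0,0,0,0,0,0,0.085]
    - [0,0,0,0,0,0,0.085]
    - [0,0,0,0,0,0,0.085]

```text
clock: 22.1
position: [517.3, -358.9, 69.6]
ee_rot: [-0.502, 0.494, -0.5, 0.503]
contact_force: [-0.2, -0.1, -0.3]
gripper_width: 84.9
```

Request:
play_rows:
  series:
    - [0,-0.02,0,0,0,0,0.085]
    - [0,-0.03,0,0,0,0,0.085]
    - [0,-0.04,0,0,0,0,0.085]
    - [0,-0.03,0,0,0,0,0.085]

```text
clock: 22.5
position: [513.4, -357.1, 186.8]
ee_rot: [0.504, -0.499, 0.496, -0.501]
contact_force: [0.3, -0.1, -0.2]
gripper_width: 85.3
```

Request:
play_rows:
  series:
    - [0,0,0,0,0.149,0,0.085]
    - [0,0,0,0,0.149,0,0.085]
    - [0,0,0,0,0.149,0,0.085]
    - [0,0,0,0,0.149,0,0.085]
    - [0,0,0,0,0.149,0,0.085]
    - [0,0,0,0,0.149,0,0.085]
    - [0,0,0,0,0.149,0,0.085]
    - [0,0,0,0,0.149,0,0.085]
    - [0,0,0,0,0.149,0,0.085]
    - [0,0,0,0,0.149,0,0.085]

```text
clock: 23.5
position: [515.9, -358.4, 194.2]
ee_rot: [0.025, -0.705, 0.708, -0.029]
contact_force: [0.2, -0.1, 0.2]
gripper_width: 84.9
```

Run:
```python
from h import *
s,t=get_image("scene"),get_image("top")
a=crop(s,105,130,100,100,4)
th=np.linspace(0,2*np.pi,40); ring=np.c_[28*np.cos(th),28*np.sin(th),0*th]+[514.3,-357.3,64]
for h_,c in((0,(0,0,255)),(40,(0,255,0))):
    q=(proj(s,ring+[0,0,h_])-[105,130]+.5)*4-.5
    cv2.polylines(a,[q.round().astype(int)],True,c,1)
b=crop(s,225,228,133,133,3)[:400]
cv2.imwrite("pics/j.png",np.hstack([a,np.pad(b,((0,400-len(b)),(0,0),(0,0)))]))
go(560,-86,140,-3.131)
```

```text
t 23.6 pos [ 515.9 -358.4  194.2] w 85.1 F [-0.6 -0.5 -0.2] 
shift [-0.066   0.0533 -0.2681] turn [-0.0046  0.0717 -0.0059]
```

View pics/j.png

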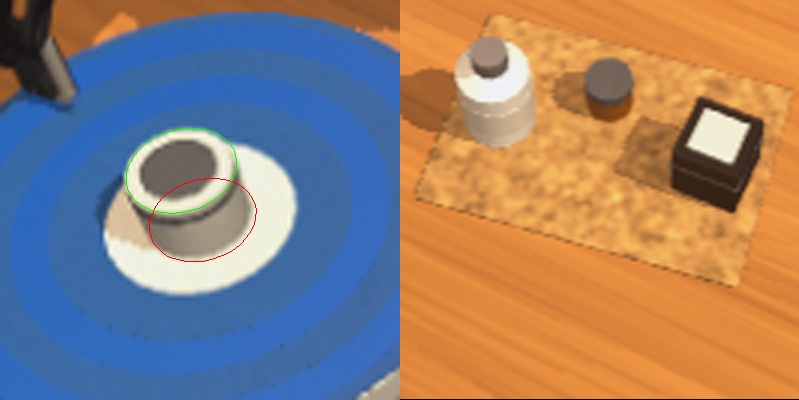

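The weight sits flat, with its rims on the predicted circles around the spindle. The bottle, at (490,95), and the box, at (718,155), stand upright on the mat. Next I work out the bottle and box positions.

Run:
```python
from h import *
s=load("pics/scene0.npz")
f=lambda p:(np.array(p,float)+.5)/3-.5+[225,228]
print("bottle",onz(s,f([89,54]),89),"case",onz(s,f([318,135]),56))
```

```text
bottle [[559.75776504 -84.27104593  89.        ]] case [[529.07108595  60.59236653  56.        ]]
```

Request:
play_rows:
  series:
    - [-0.006,0.003,-0.025,-0.005,0.072,-0.006,0.085]
    - [-0.009,0.005,-0.042,0,0,0,0.085]
    - [-0.01,0.005,-0.042,0,0,0,0.085]
    - [-0.01,0.005,-0.042,0,0,0,0.085]
    - [-0.01,0.005,-0.042,0,0,0,0.085]
    - [-0.01,0.005,-0.04,0,0,0,0.085]
    - [-0.008,0.005,-0.025,0,0,0,0.085]
    - [-0.005,0,-0.008,0,0,0,0.085]
    - [0,0,0,0,0,0,0.085]

```text
clock: 24.5
position: [580.0, -82.7, 160.1]
ee_rot: [0.012, -0.707, 0.707, -0.014]
contact_force: [-0.1, -0.0, -0.7]
gripper_width: 85.2
```

```bash
python3 -c "
from h import *
go(559.5,-86,120,-3.131)"
```

```text
t 24.5 pos [580.  -82.7 160.1] w 85.2 F [-0.1 -0.  -0.7] 
shift [0.0207 0.0401 0.0025] turn [-0.0012  0.0262 -0.0024]
```

Request:
play_rows:
  series:
    - [0.02,0.02,0.002,-0.001,0.026,-0.002,0.085]
    - [0,0.015,0,0,0,0,0.085]
    - [0,0,0,0,0,0,0.085]
    - [0,0,0,0,0,0,0.085]

```text
clock: 24.9
position: [560.1, -88.9, 125.9]
ee_rot: [0.003, -0.707, 0.707, -0.006]
contact_force: [0.6, -0.9, 0.5]
gripper_width: 84.6
```

```bash
python3 -c "
from h import *
go(559.5,-85,60,-3.131)"
```

```text
t 24.9 pos [560.1 -88.9 125.9] w 84.6 F [ 0.6 -0.9  0.5] 
shift [ 0.0008  0.0659 -0.004 ] turn [-0.0008  0.002  -0.003 ]
```

Request:
play_rows:
  series:
    - [0.001,0.03,-0.004,0,0.002,-0.003,0.085]
    - [0,0.032,0,0,0,0,0.085]
    - [0,0,0,0,0,0,0.085]

```text
clock: 25.2
position: [562.6, -87.2, 66.7]
ee_rot: [0.0, -0.707, 0.707, -0.007]
contact_force: [-1.7, -0.4, -0.9]
gripper_width: 84.9
```

```bash
python3 -c "
from h import *
go(559.5,-85,24,-3.131)"
```

```text
t 25.2 pos [562.6 -87.2  66.7] w 84.9 F [-1.7 -0.4 -0.9] 
shift [ 0.0035  0.0427 -0.0022] turn [-0.0008 -0.0007 -0.009 ]
```

Request:
play_rows:
  series:
    - [0.003,0.022,-0.002,-0.001,-0.001,-0.009,0.085]
    - [0,0.02,0,0,0,0,0.085]
    - [0,0,0,0,0,0,0.085]

```text
clock: 25.5
position: [564.4, -86.6, 29.3]
ee_rot: [0.001, -0.707, 0.707, -0.007]
contact_force: [-0.5, 0.2, 0.2]
gripper_width: 84.8
```

```bash
python3 -c "
from h import *
go(559.5,-85,24,-3.131)"
```

```text
t 25.5 pos [564.4 -86.6  29.3] w 84.8 F [-0.5  0.2  0.2] 
shift [ 0.0049  0.0053 -0.0017] turn [-0.0006  0.0016 -0.0085]
```

Request:
play_rows:
  series:
    - [0.005,0.005,-0.002,-0.001,0.002,-0.009,0.085]
    - [0,0,0,0,0,0,0.03]
    - [0,0,0,0,0,0,0.03]
    - [0,0,0,0,0,0,0.03]
    - [0,0,0,0,0,0,0.03]
    - [0,0,0,0,0,0,0.03]
    - [0,0,0,0,0,0,0.03]
    - [0,0,0,0,0,0,0.03]

```text
clock: 26.3
position: [563.3, -84.8, 31.1]
ee_rot: [-0.001, 0.707, -0.707, 0.007]
contact_force: [-0.0, -0.1, -0.4]
gripper_width: 46.6
```

Request:
play_rows:
  series:
    - [0,-0.02,0,0,0,0,0.03]
    - [0,-0.03,0,0,0,0,0.03]
    - [0,-0.035,0,0,0,0,0.03]
    - [0,-0.04,0,0,0,0,0.03]
    - [0,-0.03,0,0,0,0,0.03]

```text
clock: 26.8
position: [557.7, -85.2, 184.0]
ee_rot: [0.006, -0.707, 0.707, -0.001]
contact_force: [0.7, -0.3, -1.3]
gripper_width: 46.3
```

```bash
python3 -c "
from h import *
go(487.6,254.1,150,-3.131)"
```

```text
t 26.8 pos [557.7 -85.2 184. ] w 46.3 F [ 0.7 -0.3 -1.3] 
shift [ 0.0664  0.0345 -0.34  ] turn [-0.0002 -0.0005  0.008 ]
```

Request:
play_rows:
  series:
    - [0.006,0,-0.025,0,0,0.008,0.03]
    - [0.008,0,-0.042,0,0,0,0.03]
    - [0.008,0,-0.042,0,0,0,0.03]
    - [0.008,0.002,-0.042,0,0,0,0.03]
    - [0.008,0.004,-0.042,0,0,0,0.03]
    - [0.008,0.004,-0.042,0,0,0,0.03]
    - [0.008,0.004,-0.042,0,0,0,0.03]
    - [0.006,0,-0.03,0,0,0,0.03]
    - [0.004,0,-0.015,0,0,0,0.03]
    - [0,0,0,0,0,0,0.03]

```text
clock: 27.8
position: [490.8, 247.8, 174.3]
ee_rot: [0.002, 0.707, -0.707, 0.007]
contact_force: [-0.5, -0.7, -0.7]
gripper_width: 46.5
```

```bash
python3 -c "
from h import *
go(487.6,254.1,90,-3.131)"
```

```text
t 27.8 pos [490.8 247.8 174.3] w 46.5 F [-0.5 -0.7 -0.7] 
shift [ 0.0042  0.0843 -0.0063] turn [ 0.001  -0.0035 -0.0125]
```

Request:
play_rows:
  series:
    - [0.004,0.03,-0.006,0.001,-0.003,-0.012,0.03]
    - [0,0.03,0,0,0,0,0.03]
    - [0,0.022,0,0,0,0,0.03]
    - [0,0,0,0,0,0,0.03]

```text
clock: 28.2
position: [487.6, 252.9, 90.7]
ee_rot: [-0.003, 0.707, -0.707, 0.004]
contact_force: [-1.0, -0.2, -0.5]
gripper_width: 46.4
```

```bash
python3 -c "
from h import *
go(487.6,254.1,39,-3.131)"
```

```text
t 28.2 pos [487.6 252.9  90.7] w 46.4 F [-1.  -0.2 -0.5] 
shift [ 0.0001  0.0517 -0.0011] turn [ 0.0011 -0.0005 -0.0016]
```

Request:
play_rows:
  series:
    - [0,0.025,-0.001,0.001,0,-0.002,0.03]
    - [0,0.026,0,0,0,0,0.03]
    - [0,0,0,0,0,0,0.03]

```text
clock: 28.5
position: [490.2, 253.3, 41.6]
ee_rot: [-0.002, 0.708, -0.706, 0.004]
contact_force: [-1.5, -0.9, -1.8]
gripper_width: 46.8
```

```bash
python3 -c "
from h import *
go(487.6,254.1,35,-3.131)"
```

```text
t 28.5 pos [490.2 253.3  41.6] w 46.8 F [-1.5 -0.9 -1.8] 
shift [ 0.0026  0.0066 -0.0008] turn [ 0.0021 -0.0017 -0.0035]
```

Request:
play_rows:
  series:
    - [0.002,0.004,-0.001,0.002,-0.002,-0.004,0.03]
    - [0,0.003,0,0,0,0,0.03]

```text
clock: 28.7
position: [490.1, 254.9, 37.4]
ee_rot: [-0.003, 0.708, -0.706, 0.005]
contact_force: [0.2, -0.1, -1.4]
gripper_width: 46.1
```

```bash
python3 -c "
from h import *
go(487.6,254.1,35,-3.131)"
```

```text
t 28.7 pos [490.1 254.9  37.4] w 46.1 F [ 0.2 -0.1 -1.4] 
shift [0.0025 0.0024 0.0008] turn [ 0.0025  0.0004 -0.0032]
```

Request:
play_rows:
  series:
    - [0.002,0.003,0.001,0.002,0,-0.003,0.03]
    - [0,0.001,0,0,0,0,0.085]
    - [0,0,0,0,0,0,0.085]
    - [0,0,0,0,0,0,0.085]
    - [0,0,0,0,0,0,0.085]
    - [0,0,0,0,0,0,0.085]
    - [0,0,0,0,0,0,0.085]

```text
clock: 29.4
position: [490.2, 255.7, 37.5]
ee_rot: [-0.002, 0.709, -0.705, 0.007]
contact_force: [-0.1, -0.3, -1.1]
gripper_width: 84.8
```

Request:
play_rows:
  series:
    - [0,-0.03,0,0,0,0,0.085]
    - [0,-0.04,0,0,0,0,0.085]
    - [0,-0.04,0,0,0,0,0.085]
    - [0,-0.01,0,0,0,0,0.085]

```text
clock: 29.8
position: [488.3, 253.8, 158.6]
ee_rot: [0.004, -0.707, 0.707, -0.004]
contact_force: [-0.4, 1.3, 0.3]
gripper_width: 85.3
```

```bash
python3 -c "
from h import *
go(529.2,61.5,130,-3.084)"
```

```text
t 29.8 pos [488.3 253.8 158.6] w 85.3 F [-0.4  1.3  0.3] 
shift [-0.0386  0.0287  0.1927] turn [-0.0004 -0.0457 -0.0006]
```

Next I fetch the box.

Request:
play_rows:
  series:
    - [-0.006,0,0.025,0,0,0,0.085]
    - [-0.008,0,0.042,0,0,0,0.085]
    - [-0.008,0,0.042,0,0,0,0.085]
    - [-0.008,0,0.042,0,0,0,0.085]
    - [-0.006,0.005,0.03,0,0,0,0.085]
    - [-0.002,0.005,0.01,0,-0.045,0,0.085]
    - [0,0,0,0,0,0,0.085]

```text
clock: 30.5
position: [530.2, 58.4, 149.1]
ee_rot: [-0.02, 0.708, -0.705, 0.023]
contact_force: [0.0, -0.0, -0.4]
gripper_width: 85.0
```

```bash
python3 -c "
from h import *
go(529.2,61.5,90,-3.084)"
```

```text
t 30.5 pos [530.2  58.4 149.1] w 85.0 F [ 0.  -0.  -0.4] 
shift [ 0.001   0.0591 -0.0029] turn [ 0.004   0.0034 -0.0041]
```

Request:
play_rows:
  series:
    - [0.001,0.03,-0.003,0.004,0.003,-0.004,0.085]
    - [0,0.029,0,0,0,0,0.085]
    - [0,0,0,0,0,0,0.085]
    - [0,0,0,0,0,0,0.085]

```text
clock: 30.9
position: [530.2, 63.3, 90.0]
ee_rot: [-0.019, 0.707, -0.707, 0.021]
contact_force: [0.5, -0.2, -0.1]
gripper_width: 84.5
```

```bash
python3 -c "
from h import *
go(529.2,61.5,18,-3.084)"
```

```text
t 30.9 pos [530.2  63.3  90. ] w 84.5 F [ 0.5 -0.2 -0.1] 
shift [0.0013 0.072  0.0017] turn [ 0.0004 -0.002  -0.0029]
```

Request:
play_rows:
  series:
    - [0.001,0.03,0.002,0,-0.002,-0.003,0.085]
    - [0,0.03,0,0,0,0,0.085]
    - [0,0,0,0,0,0,0.085]

```text
clock: 31.2
position: [533.4, 64.3, 33.8]
ee_rot: [-0.018, 0.708, -0.706, 0.025]
contact_force: [-0.4, 0.5, 0.2]
gripper_width: 85.0
```

```bash
python3 -c "
from h import *
go(529.2,61.5,18,-3.084)"
```

```text
t 31.2 pos [533.4  64.3  33.8] w 85.0 F [-0.4  0.5  0.2] 
shift [0.0045 0.0158 0.0025] turn [ 0.0031  0.0025 -0.01  ]
```

Request:
play_rows:
  series:
    - [0.004,0.014,0.002,0.003,0.002,-0.01,0.085]
    - [0,0,0,0,0,0,0.03]
    - [0,0,0,0,0,0,0.03]
    - [0,0,0,0,0,0,0.03]
    - [0,0,0,0,0,0,0.03]
    - [0,0,0,0,0,0,0.03]
    - [0,0,0,0,0,0,0.03]
    - [0,0,0,0,0,0,0.03]

```text
clock: 32.0
position: [533.8, 64.2, 26.1]
ee_rot: [-0.017, 0.708, -0.706, 0.025]
contact_force: [0.1, 0.1, -1.8]
gripper_width: 45.3
```

Request:
play_rows:
  series:
    - [0,-0.02,0,0,0,0,0.03]
    - [0,-0.03,0,0,0,0,0.03]
    - [0,-0.04,0,0,0,0,0.03]
    - [0,-0.04,0,0,0,0,0.03]
    - [0,-0.03,0,0,0,0,0.03]

```text
clock: 32.5
position: [528.2, 62.0, 185.1]
ee_rot: [0.022, -0.706, 0.707, -0.019]
contact_force: [0.5, 0.9, -1.0]
gripper_width: 45.2
```

```bash
python3 -c "
from h import *
go(485.2,375.5,170,-3.084)"
```

```text
t 32.5 pos [528.2  62.  185.1] w 45.2 F [ 0.5  0.9 -1. ] 
shift [ 0.0246  0.0147 -0.3155] turn [-0.0016  0.0004  0.0055]
```

Request:
play_rows:
  series:
    - [0.003,0,-0.025,0,0,0.005,0.03]
    - [0.003,0,-0.042,0,0,0,0.03]
    - [0.003,0,-0.042,0,0,0,0.03]
    - [0.003,0,-0.042,0,0,0,0.03]
    - [0.003,0,-0.042,0,0,0,0.03]
    - [0.003,0,-0.042,0,0,0,0.03]
    - [0.003,0,-0.04,0,0,0,0.03]
    - [0.002,0,-0.025,0,0,0,0.03]
    - [0,0,-0.01,0,0,0,0.03]
    - [0,0,0,0,0,0,0.03]

```text
clock: 33.5
position: [487.1, 381.2, 190.3]
ee_rot: [-0.016, 0.707, -0.706, 0.022]
contact_force: [0.4, 0.0, -0.8]
gripper_width: 45.4
```

```bash
python3 -c "
from h import *
go(485.2,377.7,90,-3.084)"
```

```text
t 33.5 pos [487.1 381.2 190.3] w 45.4 F [ 0.4  0.  -0.8] 
shift [0.003  0.1002 0.0035] turn [ 0.0015 -0.0036 -0.0091]
```

Request:
play_rows:
  series:
    - [0.003,0.03,0.003,0.001,-0.004,-0.009,0.03]
    - [0,0.035,0,0,0,0,0.03]
    - [0,0.03,0,0,0,0,0.03]
    - [0,0,0,0,0,0,0.03]

```text
clock: 33.9
position: [485.6, 373.9, 94.1]
ee_rot: [-0.019, 0.707, -0.706, 0.019]
contact_force: [-1.4, -1.3, -1.0]
gripper_width: 44.9
```

```bash
python3 -c "
from h import *
go(485.2,377.7,36,-3.084)"
```

```text
t 33.9 pos [485.6 373.9  94.1] w 44.9 F [-1.4 -1.3 -1. ] 
shift [ 0.0003  0.0582 -0.0038] turn [ 0.0014 -0.0034 -0.0007]
```

Request:
play_rows:
  series:
    - [0,0.027,-0.004,0.001,-0.003,-0.001,0.03]
    - [0,0.025,0,0,0,0,0.03]
    - [0,0,0,0,0,0,0.03]

```text
clock: 34.2
position: [488.5, 376.3, 45.5]
ee_rot: [-0.018, 0.708, -0.706, 0.021]
contact_force: [0.2, -0.3, -0.7]
gripper_width: 45.3
```

```bash
python3 -c "
from h import *
go(485.2,377.7,30.1,-3.084)"
```

```text
t 34.2 pos [488.5 376.3  45.5] w 45.3 F [ 0.2 -0.3 -0.7] 
shift [ 0.0033  0.0154 -0.0016] turn [ 0.0027 -0.0027 -0.004 ]
```

Request:
play_rows:
  series:
    - [0.003,0.009,-0.001,0.003,-0.003,-0.004,0.03]
    - [0,0.005,0,0,0,0,0.03]

```text
clock: 34.4
position: [487.6, 377.9, 35.1]
ee_rot: [-0.019, 0.708, -0.706, 0.022]
contact_force: [0.1, -0.7, -1.9]
gripper_width: 45.2
```

```bash
python3 -c "
from h import *
go(485.2,377.7,30.1,-3.084)"
```

```text
t 34.4 pos [487.6 377.9  35.1] w 45.2 F [ 0.1 -0.7 -1.9] 
shift [0.0025 0.005  0.0001] turn [ 0.0035 -0.     -0.0045]
```

Request:
play_rows:
  series:
    - [0.002,0.004,0,0.003,0,-0.004,0.03]
    - [0,0.002,0,0,0,0,0.03]

```text
clock: 34.6
position: [486.4, 378.5, 30.8]
ee_rot: [-0.019, 0.708, -0.706, 0.021]
contact_force: [-0.3, -0.1, -0.5]
gripper_width: 45.2
```

Request:
play_rows:
  series:
    - [0,0.001,0,0,0,0,0.03]
    - [0,0,0,0,0,0,0.085]
    - [0,0,0,0,0,0,0.085]
    - [0,0,0,0,0,0,0.085]
    - [0,0,0,0,0,0,0.085]
    - [0,0,0,0,0,0,0.085]

```text
clock: 35.2
position: [487.5, 380.0, 32.1]
ee_rot: [-0.019, 0.709, -0.705, 0.023]
contact_force: [-0.4, -0.8, 0.1]
gripper_width: 84.9
```

Request:
play_rows:
  series:
    - [0,-0.03,0,0,0,0,0.085]
    - [0,-0.04,0,0,0,0,0.085]
    - [0,-0.045,0,0,0,0,0.085]
    - [0,-0.045,0,0,0,0,0.085]

```text
clock: 35.6
position: [483.6, 375.6, 188.3]
ee_rot: [0.023, -0.704, 0.71, -0.018]
contact_force: [0.4, 0.4, -0.2]
gripper_width: 84.7
```

Request:
play_rows:
  series:
    - [0.02,-0.02,-0.03,0,0,0,0.085]
    - [0.02,0,-0.04,0,0,0,0.085]
    - [0.025,0,-0.04,0,0,0,0.085]
    - [0.025,0,-0.04,0,0,0,0.085]
    - [0.025,0,-0.04,0,0,0,0.085]
    - [0.02,0,-0.02,0,0,0,0.085]
    - [0,0,0,0,0,0,0.085]
    - [0,0,0,0,0,0,0.085]

```text
clock: 36.4
position: [334.7, 587.4, 220.7]
ee_rot: [-0.018, 0.71, -0.704, 0.021]
contact_force: [0.5, -1.1, 0.1]
gripper_width: 85.2
```

Run:
```python
from h import *
s,t=get_image("scene"),get_image("top")
np.savez("pics/s2.npz",**s);np.savez("pics/t2.npz",**t)
cv2.imwrite("pics/k.png",np.hstack([crop(s,385,235,133,140,3),crop(t,140,200,112,120,3.5)]))
def overlay(d,x,y,w,h,k):
    im=crop(d,x,y,w,h,k); return im
cv2.imwrite("pics/l.png",np.vstack([np.hstack([crop(s,385,255,150,113,2.6),crop(t,140,200,150,113,2.6)]),np.hstack([crop(s,80,120,150,113,2.6),crop(s,225,220,150,113,2.6)])]))
print(read_state()["position"],read_state()["clock"])
```

```text
[335.55633622 586.62924855 220.85184761] 36.5
```

View pics/l.png

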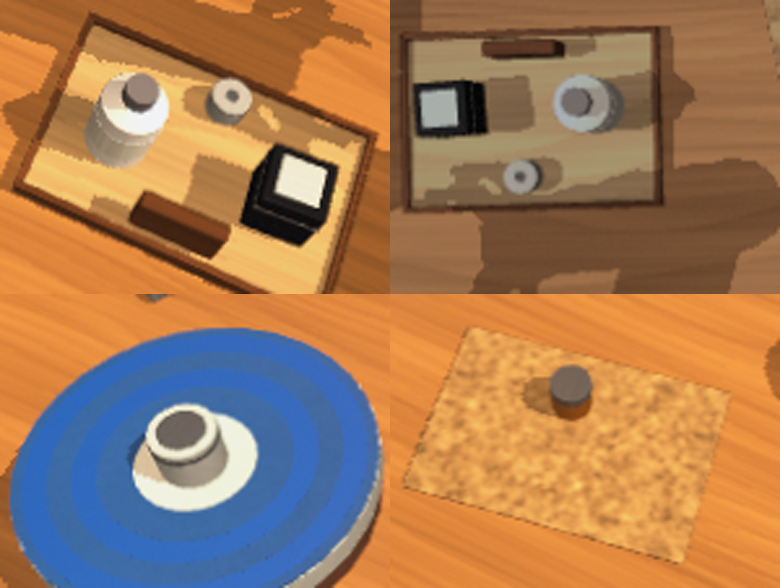

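All four look right. I'll measure how far the bottle, box and counterweight are from their starting places by matching image patches against the first pictures.

Run:
```python
from h import *
P={n:(load(f"pics/{n}0.npz"),load(f"pics/{m}2.npz")) for n,m in(("scene","s"),("top","t"))}
C={"bottle":(93,[487.5,254.1],11),"case":(60,[485.2,374.5],8),"cw":(30,[427.7,317],6)}
for o,(z,xy,r) in C.items():
    for n,(a,b) in P.items():
        u=proj(a,[*xy,z])[0].round().astype(int)
        K=4; up=lambda d,q:cv2.resize(d["color"][u[1]-q:u[1]+q+1,u[0]-q:u[0]+q+1],None,fx=K,fy=K,interpolation=cv2.INTER_CUBIC)
        m=cv2.matchTemplate(up(b,r+8),up(a,r),cv2.TM_CCOEFF_NORMED); _,v,_,l=cv2.minMaxLoc(m)
        d=np.array(l)/K-8
        print(o,n,"px",d,"corr",round(v,2),"mm",(onz(b,u+d,z)-onz(a,u,z))[0,:2].round(1))
```

```text
bottle scene px [0. 0.] corr 0.93 mm [0. 0.]
bottle top px [0. 0.] corr 0.75 mm [0. 0.]
case scene px [1.25 0.75] corr 0.99 mm [0.4 2.4]
case top px [-1.25 -0.25] corr 0.99 mm [0.6 2.8]
cw scene px [0. 0.] corr 0.98 mm [0. 0.]
cw top px [0. 0.] corr 0.97 mm [0. 0.]
```

```bash
python3 -c "
from bench import *
print(job_done(), read_state()['contact_force'])"
```

```text
the job is handed in; nothing more can be done
the job is handed in; nothing more can be done
```

The job is done and handed in at about 36.5 s of robot time. I stood the bottle and box on the mat, lowered the weight over the spindle, and put the bottle and box back in the tray.

**Checks that passed:**
- **Weight:** it touched down at the predicted height and sits flat. In the scene view its outline lies on the circle predicted around the measured spindle.
- **Bottle:** image matching shows no measurable move from its starting place (0 mm in both views).
- **Box:** it is about 2.5–3 mm off, against the 14 mm limit.
- **Counterweight:** no measurable move (0 mm in both views).
- **Jar:** it looks untouched on the mat, though I only checked this by eye.
- **Arm:** it was parked clear of everything with the gripper open.

**Weaker checks:**
- In the top view the bottle match was poor (correlation 0.75), likely because of shadows. The scene view gave 0.93.
- The arm hid the weight from the top camera during lowering, so I checked its centring before and after release from the scene view only.
- Heights from the two cameras differed from the text by 1–3 mm.

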